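# Re-rack the sample vials in reverse order for the drift check

## Robot

A 6-joint arm with a two-finger parallel gripper is mounted at the origin on the work surface. World frame = base frame: x ahead of the robot, y to its left, z up, the work surface at z = 0. Lengths are in m, angles in rad, forces in N, time in s.
With the tool pointing down it reaches from about 0.25 to 0.775 m from the base axis. Payload 4 kg.
Tool frame: the origin (TCP) lies midway between the tips of the shut fingers; the grasp point (between the pads) lies 19 mm behind it; z points along the fingers, y is the direction in which the jaws open and shut (so a half turn about z gives the same grasp; the last joint's range is limited). The gripper opens to 94 mm and grips with 3 to 60 N. Pads are 16 mm wide; open, the fingers measure 119 mm over their backs; the gripper's body (75 mm by 177 mm) begins 78 mm behind the grasp point.
Start: joints at [-1.226, 0.087, 1.371, -0, 1.684, -0.103], TCP at [0.238, -0.496, 0.206] pointing down, gripper open.
Joint ranges: [-3.1, 3.1], [-0.76, 2.03], [0.27, 2.55], [-1.08, 4.22], [0.17, 2.65], [-2.57, 2.57]. Speed limits (rad/s): [2.79, 2.79, 3.14, 3.14, 3.14, 3.14].

## Interface

Orientations are given as a unit quaternion [x, y, z, w].
In Python, from plant import arm, grab_frame, sign_off gives the robot as it stands.
- The arm moves only by the tool move_arm, never from a script. Its argument "steps" is one flat list of numbers, 7 for each row, row after row: the shift along the world's x, y, z in cm, then the turn, a rotation vector about the world's x, y, z in degrees, then the finger opening in cm, from 0 to 9.4. In form: [x, y, z, wx, wy, wz, jaw, x, y, z, wx, wy, wz, jaw, ...]. A call has 1 to 12 rows; each row is the pose to reach, as a shift and turn from the pose commanded when the call began; what a row does not reach only later rows make up. A row lasts 1/12 s, in which the tool goes at most 41.7 mm and 7.16 degrees, less where a joint would pass 70% of its speed; a pose out of reach is approached as far as the arm can. A call with a gripper value outside its range is refused whole. The fingers move at their own pace and stop on an object; the grip force is fixed at half the most. Time passes only in rows, so rows that repeat a pose let the fingers close. It gives the time, the measured TCP pose, the force and the opening at its end, in the units of the state.
- arm.observe(): the state, without advancing time (a new reading comes with each control period).
- grab_frame(name): name is "side" or "top" or "wrist"; returns a dict with "image" (480x640x3 uint8, blue, green, red), "depth" (480x640 float32, m along the optical axis (not along the pixel's ray), 0 where there is no reading), "vfov" (degrees; the focal length in pixels is half the picture's height over the tangent of half this angle, whatever the lens; pixels are square), "cx", "cy" (the principal point, pixels), "xyz" and "orientation" of the camera in the world; the wrist camera has in their place "tool_from_camera" (4x4, takes a point from camera to tool coordinates, whose origin is the TCP and whose axes are the flange's). Camera axes: x right, y up, looking along -z (the intrinsics and any distortion apply to the point x, -y, -z); pixel columns grow to the right and rows downward; lengths in m; the calibration is good to about 2 mm. A picture is of the moment at which its call begins: read the wrist's pose just before it.
- sign_off(): hands the job in, once; it reports no verdict.
The state is a dict: "time_s": time; "qpos": joint angles; "dq": joint speeds; "effort": joint torques, N m; "position": TCP position; "eef_rot": TCP orientation; "ft_force": force on the tool from outside, world axes, zero at the start; "torque": the same for the moment, N m; "finger_gap": finger opening in m.
Only numpy, scipy, OpenCV 4.12 (cv2) and the standard library are available. Lean on these libraries where they do the work, as an engineer would, in place of code of your own. Each camera call takes 0.05 s, during which the arm holds its last target. There are 200 camera calls.

## Task

The four capped sample vials have been read once; for the drift check they must be read again in reverse. Move them all from the coloured cups of the old rack into the bays of the empty new rack, one vial to a bay, in reverse order: the vial nearest the old rack's yellow end goes into the bay farthest from the new rack's yellow end, and so on, until the vial farthest from the old yellow end stands nearest the new one. Keep the vials upright, set each one down gently flat on its bay's floor, and let go of it.

Things in the scene. Friction and masses are not known exactly. Their poses are not given: they have to be found in the camera images.
- vial_red_mid (a point): Capped amber sample vial with a red cap and a plain white label band: an upright cylinder 38 mm in diameter (cap 40 mm) and 75 mm high, about 90 g, flat bottom. The point is its centre, on the axis, 37.5 mm above its underside; z is the vial's axis, up. At the start it stands loosely in the cup of its own colour.
- vial_blue_mid (a point): Capped amber sample vial with a blue cap and a plain white label band: an upright cylinder 38 mm in diameter (cap 40 mm) and 75 mm high, about 90 g, flat bottom. The point is its centre, on the axis, 37.5 mm above its underside; z is the vial's axis, up. At the start it stands loosely in the cup of its own colour.
- vial_green_mid (a point): Capped amber sample vial with a green cap and a plain white label band: an upright cylinder 38 mm in diameter (cap 40 mm) and 75 mm high, about 90 g, flat bottom. The point is its centre, on the axis, 37.5 mm above its underside; z is the vial's axis, up. At the start it stands loosely in the cup of its own colour.
- vial_white_mid (a point): Capped amber sample vial with a white cap and a plain white label band: an upright cylinder 38 mm in diameter (cap 40 mm) and 75 mm high, about 90 g, flat bottom. The point is its centre, on the axis, 37.5 mm above its underside; z is the vial's axis, up. At the start it stands loosely in the cup of its own colour.
- cup_red: Square open red cup, clipped fast on the old rack; it marks where the red vial began and never moves. 58 x 58 mm outside, 18 mm high, walls and floor 4 mm (50 mm square inside). The point is the centre of its underside, 6 mm above the table; its rim is 24 mm above the table.
- cup_blue: Square open blue cup, clipped fast on the old rack; it marks where the blue vial began and never moves. 58 x 58 mm outside, 18 mm high, walls and floor 4 mm (50 mm square inside). The point is the centre of its underside, 6 mm above the table; its rim is 24 mm above the table.
- cup_green: Square open green cup, clipped fast on the old rack; it marks where the green vial began and never moves. 58 x 58 mm outside, 18 mm high, walls and floor 4 mm (50 mm square inside). The point is the centre of its underside, 6 mm above the table; its rim is 24 mm above the table.
- cup_white: Square open white cup, clipped fast on the old rack; it marks where the white vial began and never moves. 58 x 58 mm outside, 18 mm high, walls and floor 4 mm (50 mm square inside). The point is the centre of its underside, 6 mm above the table; its rim is 24 mm above the table.
- old_rack: The old rack: fixed flat dark steel base on the table, 66 mm wide (x), 254 mm long (y), 6 mm thick, with the four cups in a row at y = +93, +31, -31, -93 mm (any colour anywhere). A yellow block (66 x 20 mm, 22 mm high) closes its +y end, y = +127 to +147 mm. Point: centre of the base's underside; z up.
- new_rack: The new rack: fixed black and grey tray on the table, 66 mm wide (x), 254 mm long (y); four empty bays at y = +93, +31, -31, -93 mm, each 54 (x) by 56 mm (y) inside, floor 6 mm and wall tops 20 mm above the table. A vial standing in a bay has its centre 43.5 mm above the table. Yellow block (22 mm high) at the +y end, y = +127 to +147 mm. Point: centre of the underside; z up.
Mind the look-alikes: they are no part of the job. Leave any purple look-alike of the part that bears vial_red_mid alone. What is shaped like the part that bears vial_green_mid but pink is not meant.

How it is judged:
By the outcome, as a careful person would: the job done as asked, in the order asked, and still so for the second after the job is handed in, with the robot touching nothing.
It also fails if it takes over 112 s, if anything falls off the work surface, if the arm or the gripper's body presses on something with over 40 N, if the wrist force passes 120 N, or if a joint passes its speed limit or range.

## Working session

There is one attempt and no reset: what is moved stays moved. The work goes in short steps, Python scripts to look and compute and a tool call to move; the robot and the scene stay as the last step left them, time stands still between calls to the robot, and variables do not carry over. Pictures are saved under pics/ and viewed, about 12 in all and at most 16, crops included, and the job is handed in when it is done.

Besides the shell and the picture viewer there is one more tool, called after ">>>" as name(argument=value, ...), one argument or row to a line, values as JSON. move_arm: Moves the arm, as the interface text tells. Its arguments: {"type":"object","properties":{"steps":{"type":"array"}},"required":["steps"]}

```bash
mkdir -p pics; ls
cat > h.py <<'E'
import numpy as np, cv2, pickle
from scipy.spatial.transform import Rotation as R
from plant import arm, grab_frame, sign_off
def snap(n,tag):
    s=arm.observe(); f=grab_frame(n); f['state']=s
    cv2.imwrite(f'pics/{tag}.png',f['image']); pickle.dump(f,open(f'pics/{tag}.pkl','wb')); return f
E
python3 - <<'E'
from h import *
for n in('top','side','wrist'):
    f=snap(n,n+'0'); print(n,{k:v for k,v in f.items() if k not in('image','depth','state')},f['depth'].min(),f['depth'].max())
print(arm.observe())
E
```

```text
pics
top {'vfov': 43.711286809718686, 'cx': 317.37172433306426, 'cy': 231.6168504008118, 'xyz': array([ 0.42757249, -0.01136978,  1.06021137]), 'orientation': array([ 0.03198385, -0.04106632, -0.69642369,  0.71574062])} 0.0 1.1257926
side {'vfov': 43.46286668517206, 'cx': 316.66748588200926, 'cy': 237.97867402721633, 'xyz': array([0.06233699, 0.69681168, 0.57185852]), 'orientation': array([-0.14943143,  0.47582891,  0.82733408, -0.25840939])} 0.0 2.7520158
wrist {'vfov': 68.60281317655175, 'cx': 322.44192169276414, 'cy': 243.87209588634315, 'tool_from_camera': array([[ 2.83217484e-04,  9.63963789e-01,  2.66033331e-01,
         7.66717210e-02],
       [ 9.99999918e-01, -3.50337634e-04,  2.04844002e-04,
         3.47504833e-04],
       [ 2.90663688e-04,  2.66033251e-01, -9.63963809e-01,
        -1.79387527e-01],
       [ 0.00000000e+00,  0.00000000e+00,  0.00000000e+00,
         1.00000000e+00]])} 0.0 0.48507878
{'time_s': 0.15, 'qpos': array([-1.22609810e+00,  8.78015729e-02,  1.37184565e+00, -1.26593313e-05,
        1.68357374e+00, -1.03110787e-01]), 'dq': array([ 0.00118819, -0.00151142, -0.00491394,  0.00015557,  0.0004853 ,
        0.00311926]), 'effort': array([ 2.10713253e-03, -3.40642440e+01, -3.02793002e+01,  7.19321938e-02,
        3.05065617e-02, -1.19079928e-04]), 'position': array([ 0.23799892, -0.49540502,  0.20459528]), 'eef_rot': array([ 9.75037767e-01,  2.22037586e-01, -1.04349965e-04, -8.07464043e-04]), 'ft_force': array([-0.81628537,  0.04922228,  0.5616672 ]), 'torque': array([ 0.03312261, -0.0062613 , -0.0353888 ]), 'finger_gap': 0.09401747536661226}
```

View pics/top0.png

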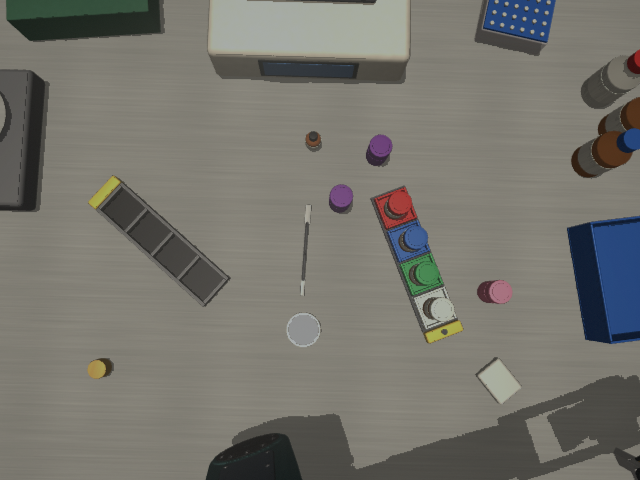

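View pics/side0.png

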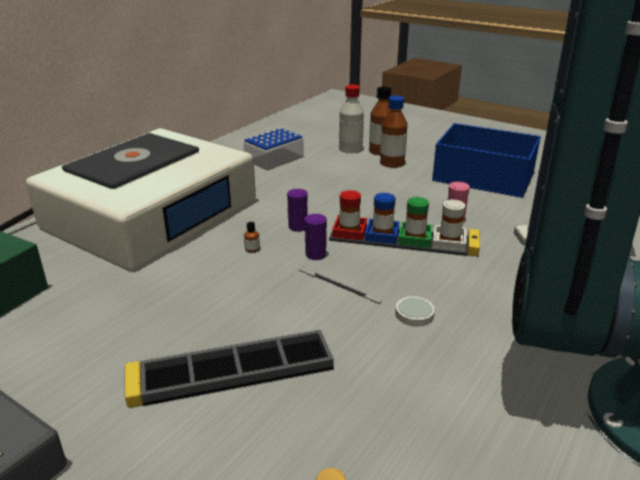

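The old rack is on the right of the top view, with its yellow end at (443,332). From that end the caps are white (437,308), green (425,272), blue (413,238) and red (398,205). The look-alikes are purple at (380,150) and (341,198) and pink at (497,292). The new rack is on the left with its yellow end at (105,192), so white goes to the bay farthest from that and red to the nearest.

```bash
cat >> h.py <<'E'
def cam(f):
    if 'xyz' in f: return R.from_quat(f['orientation']).as_matrix(),np.array(f['xyz'])
    s=f['state'];Rt=R.from_quat(s['eef_rot']).as_matrix();T=np.array(f['tool_from_camera'])
    return Rt@T[:3,:3], Rt@T[:3,3]+s['position']
def dirs(f,u,v):
    fl=240/np.tan(np.radians(f['vfov']/2)); u=np.asarray(u,float);v=np.asarray(v,float)
    return np.stack([(u-f['cx'])/fl,-(v-f['cy'])/fl,-np.ones_like(u)],-1)
def onplane(f,u,v,z):
    M,o=cam(f); d=dirs(f,u,v)@M.T; return o+d*((z-o[2])/d[...,2])[...,None]
def cloud(f):
    v,u=np.mgrid[:480,:640]; M,o=cam(f); P=(dirs(f,u,v)*f['depth'][...,None])@M.T+o
    P[f['depth']==0]=np.nan; return P
def masks(f):
    h=cv2.cvtColor(f['image'],cv2.COLOR_BGR2HSV).astype(int);H,S,V=h[...,0],h[...,1],h[...,2]
    sat=(S>120)&(V>60)
    return dict(red=sat&((H<5)|(H>174)),blue=sat&(H>105)&(H<120),green=sat&(H>48)&(H<85),yellow=sat&(H>20)&(H<33),white=(S<40)&(V>170),dark=(V<85)&(S<80))
E
python3 - <<'E'
from h import *
f=pickle.load(open('pics/top0.pkl','rb'));P=cloud(f);Z=P[...,2];m=masks(f)
print('table z',np.nanmedian(Z[350:400,200:260]),np.nanstd(Z[350:400,200:260]))
v,u=np.mgrid[:480,:640]
W=(u>360)&(u<475)&(v>175)&(v<355)
for c in('red','blue','green','white'):
    k=m[c]&W&(Z>.076)&(Z<.1)
    k=cv2.morphologyEx(k.astype(np.uint8),cv2.MORPH_OPEN,np.ones((3,3)))
    n,l,st,ce=cv2.connectedComponentsWithStats(k);i=1+np.argmax(st[1:,4])
    cn=cv2.findContours((l==i).astype(np.uint8),0,2)[0][0];(cu,cv_),r=cv2.minEnclosingCircle(cn)
    print(c,st[i],(cu,cv_,r),onplane(f,cu,cv_,.085).round(4),P[l==i].mean(0).round(4),np.median(Z[l==i]).round(4))
for nm,w in(('old',W),('new',(u>80)&(u<240)&(v>165)&(v<315))):
    k=(m['yellow']&w).astype(np.uint8);k=cv2.morphologyEx(k,cv2.MORPH_OPEN,np.ones((3,3)));ys,xs=np.nonzero(k);r=cv2.minAreaRect(np.c_[xs,ys].astype(np.float32))
    print(nm,'yellow',r,onplane(f,*r[0],.022).round(4),np.nanmedian(Z[k>0]))
    k=((Z>.004)&(Z<.03)&w) if nm=='old' else (w&(m['dark']|m['yellow']))
    n,l,st,ce=cv2.connectedComponentsWithStats(cv2.morphologyEx(k.astype(np.uint8),cv2.MORPH_OPEN,np.ones((3,3))));i=1+np.argmax(st[1:,4])
    ys,xs=np.nonzero(l==i);r=cv2.minAreaRect(np.c_[xs,ys].astype(np.float32));b=cv2.boxPoints(r)
    B=onplane(f,b[:,0],b[:,1],.020);print(b.round(1).tolist(),B.round(4).tolist(),B.mean(0),np.linalg.norm(B-np.roll(B,1,0),axis=1).round(4))
E
```

```text
table z -0.0012869707442262346 0.0019412514244630092
red [388 191  24  24 443] (399.6964416503906, 202.47767639160156, 11.9653959274292) [ 0.581  -0.1571  0.085 ] [ 0.5813 -0.1571  0.0843] 0.0845
blue [405 226  22  23 417] (415.5, 237.0, 11.926960945129395) [ 0.5245 -0.1838  0.085 ] [ 0.5244 -0.1838  0.0844] 0.0844
green [435 273   4   6  19] (436.5, 275.5, 2.9155757427215576) [ 0.4624 -0.2187  0.085 ] [ 0.4624 -0.219   0.0841] 0.0841
white [432 299  20  22 276] (441.5, 309.5, 11.068072319030762) [ 0.4076 -0.2272  0.085 ] [ 0.4077 -0.2282  0.0845] 0.0845
old yellow ((443.0172119140625, 331.2930908203125), (11.698805809020996, 38.438934326171875), 68.19859313964844) [ 0.3692 -0.2439  0.022 ] 0.020181826085192367
[[370.6000061035156, 197.6999969482422], [407.20001220703125, 183.60000610351562], [463.5, 329.8999938964844], [426.8999938964844, 344.0]] [[0.5983, -0.1155, 0.02], [0.6253, -0.1797, 0.02], [0.3724, -0.2798, 0.02], [0.3469, -0.2167, 0.02]] [ 0.48573456 -0.19791976  0.02      ] [0.2711 0.0697 0.272  0.068 ]
new yellow ((104.0706787109375, 191.6912841796875), (10.623886108398438, 37.5711669921875), 43.15238952636719) [0.5951 0.3513 0.022 ] 0.020882911522837944
[[178.10000610351562, 279.79998779296875], [199.39999389648438, 256.1000061035156], [223.60000610351562, 277.79998779296875], [202.1999969482422, 301.5]] [[0.4452, 0.215, 0.02], [0.4872, 0.1802, 0.02], [0.4508, 0.1368, 0.02], [0.4091, 0.1717, 0.02]] [0.44807991 0.17594    0.02      ] [0.0564 0.0545 0.0567 0.0544]
```

Run:
```python
import cv2
i=cv2.imread('pics/top0.png')
a=cv2.resize(i[175:355,355:515],None,fx=2.4,fy=2.4);b=cv2.resize(i[165:345,80:240],None,fx=2.4,fy=2.4)
cv2.imwrite('pics/crop0.png',cv2.hconcat([b,a]))
```

```text
(no output)
```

View pics/crop0.png

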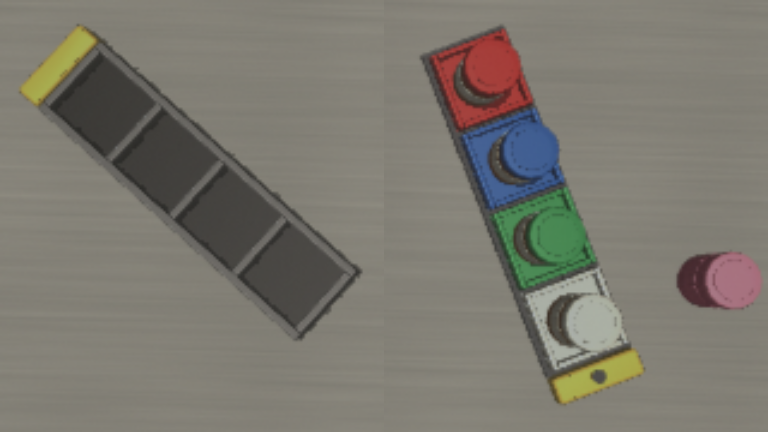

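Run:
```python
from h import *
f=pickle.load(open('pics/top0.pkl','rb'));P=cloud(f);Z=P[...,2];m=masks(f)
v,u=np.mgrid[:480,:640]
w=(u>295)&(u<515)&(v>130)&(v<345)
n,l,st,ce=cv2.connectedComponentsWithStats((w&(Z>.070)).astype(np.uint8))
for i in range(1,n):
    if st[i,4]>100:
        c=(l==i)&(Z>np.nanpercentile(Z[l==i],60)-.005)
        cn=np.concatenate(cv2.findContours(c.astype(np.uint8),0,1)[0]);(a,b),r=cv2.minEnclosingCircle(cn)
        z=np.median(Z[c]);print((round(a),round(b),round(r,1)),onplane(f,a,b,z).round(4),P[c].mean(0).round(4),c.sum())
w=(u>80)&(u<240)&(v>165)&(v<315)
V=f['image'].max(2)
k=(((V<105)|m['yellow'])&w).astype(np.uint8)
k=cv2.morphologyEx(k,cv2.MORPH_OPEN,np.ones((3,3)))
n,l,st,ce=cv2.connectedComponentsWithStats(k);print(st)
cn=np.concatenate(cv2.findContours((l==1+np.argmax(st[1:,4])).astype(np.uint8),0,1)[0]);r=cv2.minAreaRect(cn);b=cv2.boxPoints(r);B=onplane(f,b[:,0],b[:,1],.02)
print(b.tolist(),B.round(4).tolist(),B.mean(0),np.linalg.norm(B-np.roll(B,1,0),axis=1))
# bays: dark floors
n,l,st,ce=cv2.connectedComponentsWithStats((w&(V<70)).astype(np.uint8))
for i in range(1,n):
    if st[i,4]>150:
        r=cv2.minAreaRect(np.argwhere(l==i)[:,::-1].astype(np.float32));print('bay',st[i,4],r,onplane(f,*r[0],.013).round(4))
g=cv2.cvtColor(f['image'],cv2.COLOR_BGR2GRAY);print(V[225:245:1,150])
```

```text
(381, 146, 11.8) [ 0.6784 -0.1254  0.0745] [ 0.6785 -0.1248  0.0745] 412
(341, 196, 11.7) [ 0.5916 -0.0604  0.0745] [ 0.5916 -0.0605  0.0746] 420
(400, 202, 11.8) [ 0.5814 -0.1573  0.0845] [ 0.5817 -0.1574  0.0845] 431
(416, 237, 11.9) [ 0.5246 -0.1839  0.0844] [ 0.5245 -0.184   0.0843] 438
(427, 273, 12.2) [ 0.4667 -0.2026  0.0845] [ 0.4667 -0.2028  0.0844] 450
(500, 291, 12.2) [ 0.4397 -0.3257  0.0743] [ 0.4397 -0.3261  0.0743] 446
(442, 309, 12.2) [ 0.4083 -0.2279  0.0843] [ 0.4088 -0.2278  0.0843] 451
[[     0      0    640    480 302165]
 [    89    176     82     78   2851]
 [   153    234     44     45   1077]
 [   194    246      3      3      9]
 [   179    258     44     44   1075]
 [   214    292      4      4     14]
 [   204    303      3      3      9]]
[[87.06080627441406, 202.1547088623047], [113.66300964355469, 172.59669494628906], [174.82322692871094, 227.64088439941406], [148.2210235595703, 257.19891357421875]] [[0.5761, 0.3804, 0.02], [0.6298, 0.3373, 0.02], [0.5356, 0.2253, 0.02], [0.4829, 0.2686, 0.02]] [0.55609547 0.30289474 0.02      ] [0.14553324 0.06883906 0.14638029 0.06827368]
bay 987 ((122.11341857910156, 208.33546447753906), (31.596546173095703, 31.313932418823242), 42.709388732910156) [0.5679 0.321  0.013 ]
bay 981 ((148.0301971435547, 231.6943359375), (31.94334602355957, 31.20619010925293), 42.51044845581055) [0.5279 0.2733 0.013 ]
bay 451 ((174.21826171875, 255.14645385742188), (32.03597640991211, 31.292680740356445), 41.987213134765625) [0.488  0.2255 0.013 ]
[66 66 65 65 65 65 66 66 66 66 66 65 66 66 66 66 66 66 65 66]
```

>>> move_arm(
  steps=[17, 26.8, -2, 0, 0, -3.5, 9.4, 17, 26.8, -2, 0, 0, -3.5, 9.4, 17, 26.8, -2, 0, 0, -3.5, 9.4, 17, 26.8, -2, 0, 0, -3.5, 9.4, 17, 26.8, -2, 0, 0, -3.5, 9.4, 17, 26.8, -2, 0, 0, -3.5, 9.4, 17, 26.8, -2, 0, 0, -3.5, 9.4, 17, 26.8, -2, 0, 0, -3.5, 9.4, 17, 26.8, -2, 0, 0, -3.5, 9.4, 17, 26.8, -2, 0, 0, -3.5, 9.4, 17, 26.8, -2, 0, 0, -3.5, 9.4, 17, 26.8, -2, 0, 0, -3.5, 9.4],
)

```text
time_s: 1.15
position: [0.4076, -0.2289, 0.1855]
eef_rot: [0.982, 0.191, -0.0, 0.0]
ft_force: [0.5, -0.7, 0.4]
finger_gap: 0.0937
```

```bash
cat > caps.py <<'E'
from h import *
import sys
f=snap('wrist',sys.argv[1]);s=f['state'];P=cloud(f);Z=P[...,2]
Rm=R.from_quat(s['eef_rot']).as_matrix();print(s['position'].round(4),'yaw',np.degrees(np.arctan2(Rm[1,0],Rm[0,0])).round(2),'zaxis',Rm[:,2].round(4),s['finger_gap'])
n,l,st,ce=cv2.connectedComponentsWithStats(((Z>.070)&(Z<.1)).astype(np.uint8))
for i in range(1,n):
    if st[i,4]>500:
        c=(l==i)&(Z>np.nanpercentile(Z[l==i],60)-.005)
        cn=np.concatenate(cv2.findContours(c.astype(np.uint8),0,1)[0]);(a,b),r=cv2.minEnclosingCircle(cn)
        z=np.median(Z[c]);print((round(a),round(b),round(r,1)),onplane(f,a,b,z).round(4),P[c].mean(0).round(4),c.sum(),f['image'][c].mean(0).round())
E
python3 caps.py w1
```

```text
[ 0.4076 -0.2289  0.1855] yaw 22.06 zaxis [-4.e-04 -5.e-04 -1.e+00] 0.09367794413250376
(322, 0, 22.5) [ 0.5695 -0.1636  0.0849] [ 0.5666 -0.1648  0.0845] 473 [ 47.  52. 167.]
(327, 79, 29.0) [ 0.524  -0.1856  0.0857] [ 0.5239 -0.1859  0.0856] 2409 [187. 128.  83.]
(321, 164, 25.7) [ 0.4666 -0.2045  0.0857] [ 0.4665 -0.2045  0.0856] 2004 [113. 180.  97.]
(323, 242, 23.6) [ 0.4089 -0.2293  0.0857] [ 0.4089 -0.2293  0.0857] 1696 [124. 135. 141.]
(442, 248, 23.4) [ 0.4399 -0.3265  0.0757] [ 0.4396 -0.3268  0.0755] 1585 [115. 101. 165.]
(617, 288, 49.6) [ 0.4651 -0.4791  0.0837] [ 0.4615 -0.4861  0.0839] 1300 [84. 45. 18.]
```

View pics/w1.png

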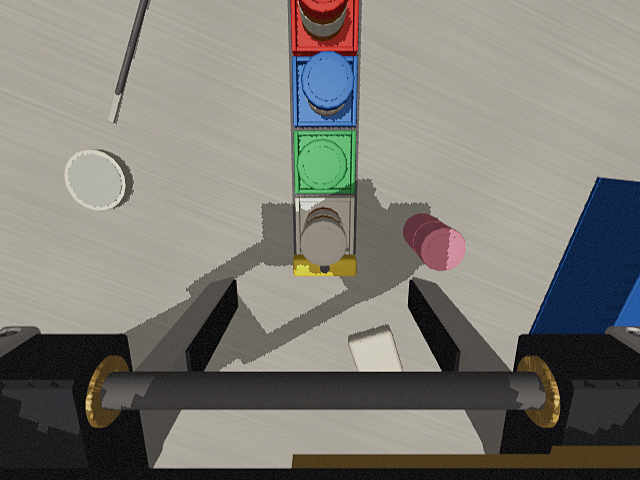

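The wrist view shows the white cap at (323,242), centred between the fingers. Its position agrees with the top view to 1.5 mm, so I am descending.

>>> move_arm(
  steps=[0.1, 0, -3, 0, 0, 0, 9.4, 0.1, 0, -6, 0, 0, 0, 9.4, 0.1, 0, -9, 0, 0, 0, 9.4, 0.1, 0, -12, 0, 0, 0, 9.4, 0.1, 0, -14, 0, 0, 0, 9.4, 0.1, 0, -15.3, 0, 0, 0, 9.4, 0.1, 0, -15.3, 0, 0, 0, 9.4, 0.1, 0, -15.3, 0, 0, 0, 3, 0.1, 0, -15.3, 0, 0, 0, 3, 0.1, 0, -15.3, 0, 0, 0, 3, 0.1, 0, -15.3, 0, 0, 0, 3, 0.1, 0, -15.3, 0, 0, 0, 3],
)

```text
time_s: 2.2
position: [0.4098, -0.2284, 0.0337]
eef_rot: [0.981, 0.192, 0.001, 0.001]
ft_force: [-0.4, 0.2, 0.5]
finger_gap: 0.0637
```

>>> move_arm(
  steps=[0, 0, 0, 0, 0, 0, 3, 0, 0, 0, 0, 0, 0, 3, 0, 0, 0, 0, 0, 0, 3, 0, 0, 0, 0, 0, 0, 3, 0, 0, 0, 0, 0, 0, 3, 0, 0, 0, 0, 0, 0, 3, 0, 0, 0, 0, 0, 0, 3, 0, 0, 2, 0, 0, 0, 3, 0, 0, 4.5, 0, 0, 0, 3, 0, 0, 7, 0, 0, 0, 3, 0, 0, 9, 0, 0, 0, 3, 0, 0, 10.3, 0, 0, 0, 3],
)

```text
time_s: 3.2
position: [0.4099, -0.2282, 0.1379]
eef_rot: [0.981, 0.192, 0.001, 0.001]
ft_force: [-0.0, -0.7, -1.1]
finger_gap: 0.0374
```

>>> move_arm(
  steps=[0.2, 2, 0, 0, 0, 1, 3, 0.6, 6, 0, 0, 0, 4, 3, 1, 10, 0, 0, 0, 7, 3, 1.4, 14, 0, 0, 0, 10, 3, 1.8, 18, 0, 0, 0, 13, 3, 2.2, 22, 0, 0, 0, 16, 3, 2.6, 26, 0, 0, 0, 19, 3, 3, 30, 0, 0, 0, 22, 3, 3.4, 34, 0, 0, 0, 25, 3, 3.7, 37, 0, 0, 0, 27, 3, 3.8, 39.5, 0, 0, 0, 28, 3, 3.8, 40.5, 0, 0, 0, 28, 3],
)

```text
time_s: 4.2
position: [0.4466, 0.1803, 0.135]
eef_rot: [0.905, 0.426, -0.0, -0.001]
ft_force: [0.4, -0.4, -0.8]
finger_gap: 0.0377
```

```bash
cat > bays.py <<'E'
from h import *
import sys
f=snap('wrist',sys.argv[1]);s=f['state']
Rm=R.from_quat(s['eef_rot']).as_matrix();print(s['position'].round(4),'yaw',np.degrees(np.arctan2(Rm[1,0],Rm[0,0])).round(2),s['finger_gap'])
V=f['image'].max(2);P=cloud(f);Z=P[...,2]
k=((Z<.013)&(Z>.002)&(V<90)).astype(np.uint8);k=cv2.morphologyEx(k,cv2.MORPH_OPEN,np.ones((5,5)))
n,l,st,ce=cv2.connectedComponentsWithStats(k)
for i in range(1,n):
    if st[i,4]>800:
        r=cv2.minAreaRect(np.argwhere(l==i)[:,::-1].astype(np.float32));print('floor',st[i,:],[np.round(x,1) for x in r],onplane(f,*r[0],.006).round(4),onplane(f,*r[0],.02).round(4))
E
python3 bays.py w2
```

```text
[0.4466 0.1803 0.135 ] yaw 50.39 0.0376733422480797
floor [ 297    0   69   35 1430] [array([331.,  17.]), array([34., 68.]), np.float64(90.0)] [0.5619 0.3097 0.006 ] [0.5589 0.3065 0.02  ]
floor [ 297  211   62   60 2722] [array([326.9, 240. ]), array([61.2, 58.4]), np.float64(1.8)] [0.4464 0.1741 0.006 ] [0.4487 0.1771 0.02  ]
```

View pics/w2.png

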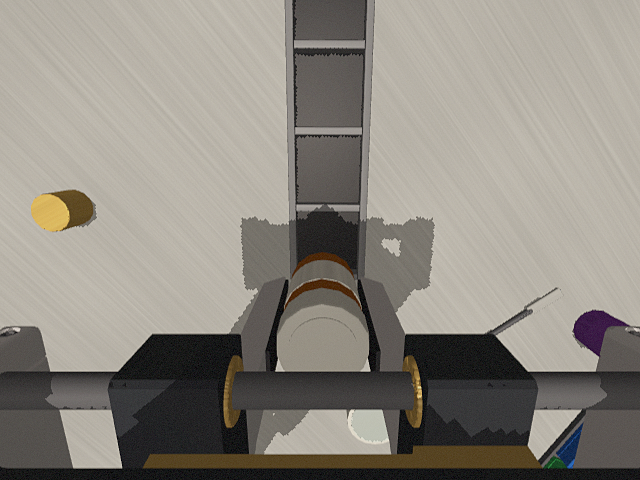

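Run:
```python
from h import *
f=pickle.load(open('pics/w2.pkl','rb'));g=cv2.cvtColor(f['image'],cv2.COLOR_BGR2GRAY)
V=g.astype(int)
for r in (90,165,190): print(r,V[r,280:380].tolist())
print(V[35:60,330].tolist(),V[120:140,330].tolist(),V[198:216,306].tolist())
for a,b in((329.5,44.5),(329.5,130.5),(329.5,208)): print(onplane(f,a,b,.02).round(4))
```

```text
90 [182, 183, 184, 187, 192, 192, 124, 134, 141, 141, 142, 144, 146, 127, 34, 35, 74, 102, 101, 97, 98, 101, 95, 97, 98, 94, 98, 94, 97, 98, 98, 97, 96, 99, 97, 96, 100, 95, 95, 94, 96, 93, 100, 94, 97, 94, 92, 96, 95, 98, 95, 95, 95, 95, 93, 91, 99, 95, 94, 94, 95, 93, 91, 92, 90, 92, 96, 89, 91, 90, 91, 93, 90, 90, 87, 92, 90, 90, 88, 92, 87, 93, 56, 41, 126, 152, 141, 141, 137, 138, 133, 127, 188, 180, 179, 177, 178, 176, 174, 181]
165 [181, 181, 179, 178, 178, 181, 183, 188, 108, 145, 140, 142, 139, 148, 128, 30, 57, 104, 97, 99, 98, 94, 97, 95, 98, 97, 97, 96, 97, 98, 101, 93, 97, 92, 94, 95, 95, 98, 91, 95, 95, 97, 94, 95, 94, 94, 97, 93, 96, 89, 94, 92, 91, 92, 98, 91, 92, 92, 87, 96, 90, 91, 89, 91, 87, 92, 88, 88, 87, 89, 93, 89, 89, 87, 86, 89, 88, 83, 86, 46, 43, 83, 147, 142, 140, 136, 136, 136, 103, 193, 183, 179, 176, 177, 179, 183, 182, 179, 180, 177]
190 [182, 182, 181, 181, 180, 180, 183, 186, 135, 131, 141, 139, 141, 140, 149, 78, 37, 85, 76, 94, 91, 90, 91, 95, 94, 87, 88, 92, 94, 91, 86, 92, 88, 94, 91, 91, 93, 92, 90, 91, 90, 94, 90, 89, 94, 88, 89, 87, 86, 87, 85, 88, 90, 91, 87, 83, 87, 82, 88, 86, 89, 88, 87, 82, 85, 83, 89, 89, 82, 87, 86, 82, 87, 78, 85, 80, 82, 82, 80, 42, 56, 148, 148, 141, 136, 137, 133, 116, 190, 183, 181, 176, 178, 180, 179, 178, 180, 180, 180, 180]
[84, 89, 87, 86, 70, 122, 146, 151, 153, 153, 157, 167, 122, 50, 43, 49, 46, 44, 37, 83, 95, 94, 91, 92, 92] [98, 98, 96, 102, 99, 98, 84, 117, 157, 161, 157, 160, 158, 160, 110, 34, 17, 86, 98, 100] [90, 88, 89, 83, 62, 39, 102, 160, 164, 155, 152, 148, 141, 101, 83, 85, 84, 91]
[0.5465 0.2931 0.02  ]
[0.5075 0.2455 0.02  ]
[0.4681 0.1973 0.02  ]
```

The wrist view shows the vial held upright. The bay dividers are at rows 45, 130 and 208, which gives me the bay centres. I am correcting xy and lowering to just above the floor.

>>> move_arm(
  steps=[0.2, -0.6, 0, 0, 0, 0, 3, 0.2, -0.6, 0, 0, 0, 0, 3, 0.2, -0.6, -2, 0, 0, 0, 3, 0.2, -0.6, -4, 0, 0, 0, 3, 0.2, -0.6, -6, 0, 0, 0, 3, 0.2, -0.6, -8, 0, 0, 0, 3, 0.2, -0.6, -9.2, 0, 0, 0, 3, 0.2, -0.6, -9.8, 0, 0, 0, 3, 0.2, -0.6, -10.1, 0, 0, 0, 3, 0.2, -0.6, -10.1, 0, 0, 0, 3, 0.2, -0.6, -10.1, 0, 0, 0, 3],
)

```text
time_s: 5.17
position: [0.4499, 0.1707, 0.0354]
eef_rot: [0.906, 0.423, 0.001, 0.0]
ft_force: [-0.2, 0.9, -1.3]
finger_gap: 0.0378
```

>>> move_arm(
  steps=[-0.1, 0.3, 0, 0, 0, 0, 3, -0.1, 0.3, 0, 0, 0, 0, 3, -0.1, 0.3, -0.2, 0, 0, 0, 3, -0.1, 0.3, -0.3, 0, 0, 0, 3, -0.1, 0.3, -0.4, 0, 0, 0, 3, -0.1, 0.3, -0.4, 0, 0, 0, 3],
)

```text
time_s: 5.67
position: [0.4479, 0.1742, 0.0302]
eef_rot: [0.906, 0.424, -0.0, 0.0]
ft_force: [0.6, -0.4, -1.7]
finger_gap: 0.0379
```

Run:
```python
from h import *
for i in range(3):
    grab_frame('wrist'); s=arm.observe(); print(s['position'].round(4),s['ft_force'].round(2))
```

```text
[0.448  0.1742 0.0303] [-0.53 -0.11 -1.23]
[0.4481 0.1742 0.0304] [ 0.35  0.34 -0.93]
[0.4481 0.1742 0.0305] [ 0.74  0.12 -1.12]
```

>>> move_arm(
  steps=[0, 0, -0.05, 0, 0, 0, 3, 0, 0, -0.1, 0, 0, 0, 3, 0, 0, -0.1, 0, 0, 0, 3],
)

```text
time_s: 6.07
position: [0.4481, 0.1742, 0.0294]
eef_rot: [0.906, 0.424, -0.0, 0.0]
ft_force: [0.2, 0.5, -0.3]
finger_gap: 0.0378
```

>>> move_arm(
  steps=[0, 0, -0.05, 0, 0, 0, 3, 0, 0, -0.05, 0, 0, 0, 3],
)

```text
time_s: 6.23
position: [0.4481, 0.1742, 0.0289]
eef_rot: [0.906, 0.424, -0.0, 0.0]
ft_force: [1.0, -0.3, -1.3]
finger_gap: 0.0373
```

>>> move_arm(
  steps=[0, 0, -0.05, 0, 0, 0, 3, 0, 0, -0.1, 0, 0, 0, 3, 0, 0, -0.1, 0, 0, 0, 3],
)

```text
time_s: 6.48
position: [0.4483, 0.1742, 0.0286]
eef_rot: [0.906, 0.424, 0.0, 0.0]
ft_force: [-1.0, -0.5, 3.1]
finger_gap: 0.0374
```

>>> move_arm(
  steps=[0, 0, 0, 0, 0, 0, 6.5, 0, 0, 0, 0, 0, 0, 6.5, 0, 0, 0, 0, 0, 0, 6.5, 0, 0, 0, 0, 0, 0, 6.5, 0, 0, 0, 0, 0, 0, 6.5, 0, 0, 1, 0, 0, 0, 6.5, 0, 0, 4, 0, 0, 0, 6.5, 0, 0, 7, 0, 0, 0, 6.5, 0, 0, 10, 0, 0, 0, 6.5, 0, 0, 12, 0, 0, 0, 6.5, 0, 0, 12, 0, 0, 0, 6.5, 0, 0, 12, 0, 0, 0, 6.5],
)

```text
time_s: 7.48
position: [0.4491, 0.1745, 0.1498]
eef_rot: [0.906, 0.424, 0.002, 0.0]
ft_force: [-0.6, -0.7, -0.9]
finger_gap: 0.0647
```

```bash
python3 caps.py w3
```

```text
[0.4491 0.1745 0.1498] yaw 50.16 zaxis [ 3.9e-03  9.0e-04 -1.0e+00] 0.06472320078364387
(322, 257, 26.4) [0.4481 0.1737 0.0817] [0.4477 0.1735 0.0816] 2087 [128. 140. 146.]
```

View pics/w3.png

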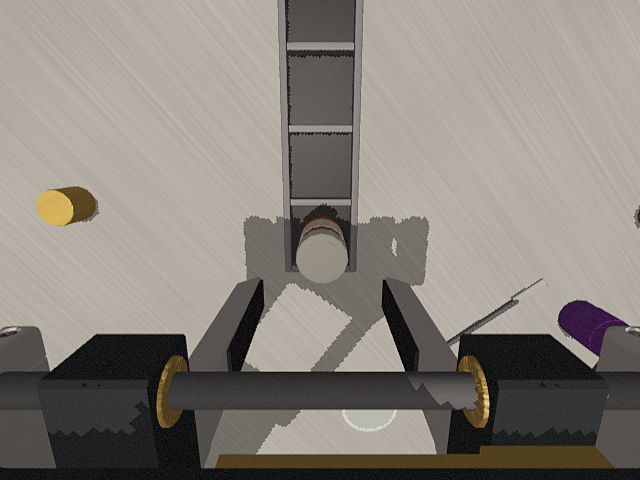

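White (322,257) stands upright in the bay farthest from the new yellow end. Green is next.

>>> move_arm(
  steps=[0.1, -2, 0, 0, 0, -1, 8, 0.3, -6, 0, 0, 0, -4, 8, 0.5, -10, 0, 0, 0, -7, 8, 0.7, -14, 0, 0, 0, -10, 8, 0.9, -18, 0, 0, 0, -13, 8, 1.1, -22, 0, 0, 0, -16, 8, 1.3, -26, 0, 0, 0, -19, 8, 1.5, -30, 0, 0, 0, -22, 8, 1.7, -34, 0, 0, 0, -25, 8, 1.8, -37, 0, 0, 0, -28, 8, 1.8, -37.9, 0, 0, 0, -28, 8, 1.8, -37.9, 0, 0, 0, -28, 8],
)

```text
time_s: 8.53
position: [0.4648, -0.2062, 0.1456]
eef_rot: [0.982, 0.191, -0.002, -0.001]
ft_force: [-0.2, 0.5, 0.7]
finger_gap: 0.0797
```

```bash
python3 caps.py w4
```

```text
[ 0.4648 -0.2062  0.1456] yaw 21.99 zaxis [-0.004   0.0021 -1.    ] 0.07968220741643924
(184, 2, 30.0) [ 0.584  -0.0658  0.0753] [ 0.58   -0.0678  0.0751] 1077 [145.  70. 131.]
(322, 64, 34.8) [ 0.5813 -0.1591  0.0857] [ 0.5811 -0.1591  0.0856] 3391 [ 70.  78. 206.]
(328, 167, 29.9) [ 0.5248 -0.1857  0.0857] [ 0.5246 -0.1857  0.0857] 2686 [196. 138.  92.]
(321, 254, 27.3) [ 0.4674 -0.2043  0.0857] [ 0.4674 -0.2042  0.0857] 2244 [ 57. 106.  44.]
(460, 330, 21.1) [ 0.4472 -0.3299  0.0756] [ 0.4509 -0.3323  0.0753] 505 [147. 129. 197.]
```

>>> move_arm(
  steps=[0, 0.1, -1, 0, 0, 0, 8, 0, 0.1, -4, 0, 0, 0, 8, 0, 0.1, -7, 0, 0, 0, 8, 0, 0.1, -10, 0, 0, 0, 8, 0, 0.1, -11.4, 0, 0, 0, 8, 0, 0.1, -11.4, 0, 0, 0, 8, 0, 0.1, -11.4, 0, 0, 0, 3, 0, 0.1, -11.4, 0, 0, 0, 3, 0, 0.1, -11.4, 0, 0, 0, 3, 0, 0.1, -11.4, 0, 0, 0, 3, 0, 0.1, -11.4, 0, 0, 0, 3, 0, 0.1, -11.4, 0, 0, 0, 3],
)

```text
time_s: 9.58
position: [0.4666, -0.2041, 0.0349]
eef_rot: [0.981, 0.192, 0.001, 0.001]
ft_force: [0.8, -0.5, -0.3]
finger_gap: 0.0435
```

>>> move_arm(
  steps=[0, 0, 0, 0, 0, 0, 3, 0, 0, 0, 0, 0, 0, 3, 0, 0, 0, 0, 0, 0, 3, 0, 0, 0, 0, 0, 0, 3, 0, 0, 0, 0, 0, 0, 3],
)

```text
time_s: 10.0
position: [0.4665, -0.2041, 0.0345]
eef_rot: [0.981, 0.192, 0.0, 0.0]
ft_force: [0.1, 0.2, 4.1]
finger_gap: 0.0376
```

>>> move_arm(
  steps=[0, 0, 1, 0, 0, 0, 3, 0, 0, 3, 0, 0, 0, 3, 0, 0, 6, 0, 0, 0, 3, 0, 0, 9, 0, 0, 0, 3, 0, 0, 11, 0, 0, 0, 3, 0, 0, 11, 0, 0, 0, 3],
)

```text
time_s: 10.5
position: [0.4687, -0.2052, 0.1496]
eef_rot: [0.981, 0.192, 0.004, 0.003]
ft_force: [0.7, 0.1, -0.6]
finger_gap: 0.038
```

>>> move_arm(
  steps=[0.1, 2, 0, 0, 0, 1, 3, 0.3, 6, 0, 0, 0, 4, 3, 0.5, 10, 0, 0, 0, 7, 3, 0.7, 14, 0, 0, 0, 10, 3, 0.9, 18, 0, 0, 0, 13, 3, 1.1, 22, 0, 0, 0, 16, 3, 1.3, 26, 0, 0, 0, 19, 3, 1.5, 30, 0, 0, 0, 22, 3, 1.7, 34, 0, 0, 0, 25, 3, 1.9, 38, 0, 0, 0, 28, 3, 2.1, 41.5, 0, 0, 0, 28, 3, 2.1, 42.6, 0, 0, 0, 28, 3],
)

```text
time_s: 11.5
position: [0.4855, 0.2265, 0.1417]
eef_rot: [0.905, 0.426, -0.001, -0.001]
ft_force: [-0.7, -0.7, -1.1]
finger_gap: 0.0377
```

>>> move_arm(
  steps=[0, 0, 0, 0, 0, 0, 3, 0, 0, -2, 0, 0, 0, 3, 0, 0, -4, 0, 0, 0, 3, 0, 0, -6, 0, 0, 0, 3, 0, 0, -7, 0, 0, 0, 3, 0, 0, -7, 0, 0, 0, 3, 0, 0, -7, 0, 0, 0, 3],
)

```text
time_s: 12.08
position: [0.4868, 0.2209, 0.0734]
eef_rot: [0.906, 0.423, -0.001, 0.0]
ft_force: [0.5, -0.4, -1.0]
finger_gap: 0.0376
```

```bash
python3 bays.py w5; python3 -c "
from h import *
print(arm.observe()['position'])"
```

```text
[0.4868 0.2209 0.0734] yaw 50.08 0.037605430157228954
floor [ 284  220   76   59 2801] [array([321.5, 249. ]), array([58., 75.]), np.float64(90.0)] [0.4891 0.2249 0.006 ] [0.4918 0.228  0.02  ]
[0.48763863 0.22149191 0.07460159]
```

>>> move_arm(
  steps=[0, 0, -1, 0, 0, 0, 3, 0, 0, -2, 0, 0, 0, 3, 0, 0, -3, 0, 0, 0, 3, 0, 0, -3.7, 0, 0, 0, 3, 0, 0, -4, 0, 0, 0, 3, 0, 0, -4.1, 0, 0, 0, 3, 0, 0, -4.2, 0, 0, 0, 3, 0, 0, -4.25, 0, 0, 0, 3, 0, 0, -4.3, 0, 0, 0, 3, 0, 0, -4.3, 0, 0, 0, 3],
)

```text
time_s: 12.97
position: [0.4874, 0.2223, 0.0314]
eef_rot: [0.906, 0.424, 0.0, 0.0]
ft_force: [0.2, -0.3, -1.7]
finger_gap: 0.0377
```

>>> move_arm(
  steps=[0, 0, -0.05, 0, 0, 0, 3, 0, 0, -0.1, 0, 0, 0, 3, 0, 0, -0.1, 0, 0, 0, 3],
)

```text
time_s: 13.22
position: [0.4875, 0.2223, 0.0306]
eef_rot: [0.906, 0.424, 0.0, 0.0]
ft_force: [-1.2, -0.5, 0.6]
finger_gap: 0.0379
```

>>> move_arm(
  steps=[0, 0, -0.05, 0, 0, 0, 3, 0, 0, -0.05, 0, 0, 0, 3],
)

```text
time_s: 13.38
position: [0.4875, 0.2223, 0.0306]
eef_rot: [0.906, 0.424, 0.001, 0.0]
ft_force: [-2.4, -0.8, 5.0]
finger_gap: 0.0377
```

Contact is felt, so I am releasing and going to blue.

>>> move_arm(
  steps=[0, 0, 0, 0, 0, 0, 6.5, 0, 0, 0, 0, 0, 0, 6.5, 0, 0, 0, 0, 0, 0, 6.5, 0, 0, 0, 0, 0, 0, 6.5, 0, 0, 0, 0, 0, 0, 6.5, 0, 0, 1, 0, 0, 0, 6.5, 0, 0, 4, 0, 0, 0, 6.5, 0, 0, 7, 0, 0, 0, 6.5, 0, 0, 10, 0, 0, 0, 6.5, 0, 0, 12, 0, 0, 0, 6.5, 0, 0, 12, 0, 0, 0, 6.5, 0, 0, 12, 0, 0, 0, 6.5],
)

```text
time_s: 14.38
position: [0.4881, 0.2225, 0.1515]
eef_rot: [0.906, 0.424, 0.002, 0.0]
ft_force: [0.4, 0.4, -1.1]
finger_gap: 0.0649
```

```bash
python3 caps.py w6
```

```text
[0.4881 0.2225 0.1515] yaw 50.16 zaxis [ 0.0039  0.0012 -1.    ] 0.06490022630780042
(322, 254, 26.1) [0.488  0.2229 0.0817] [0.4879 0.2228 0.0816] 2073 [ 57. 107.  43.]
(323, 330, 24.5) [0.4486 0.1745 0.0818] [0.4482 0.1741 0.0816] 1779 [150. 162. 168.]
```

>>> move_arm(
  steps=[0.2, -2, 0, 0, 0, -1, 8, 0.6, -6, 0, 0, 0, -4, 8, 1, -10, 0, 0, 0, -7, 8, 1.4, -14, 0, 0, 0, -10, 8, 1.8, -18, 0, 0, 0, -13, 8, 2.2, -22, 0, 0, 0, -16, 8, 2.6, -26, 0, 0, 0, -19, 8, 3, -30, 0, 0, 0, -22, 8, 3.4, -34, 0, 0, 0, -25, 8, 3.7, -38, 0, 0, 0, -28, 8, 3.7, -40.7, 0, 0, 0, -28, 8, 3.7, -40.7, 0, 0, 0, -28, 8],
)

```text
time_s: 15.43
position: [0.5224, -0.1895, 0.1463]
eef_rot: [0.982, 0.189, -0.003, -0.0]
ft_force: [0.7, 0.2, -0.4]
finger_gap: 0.08
```

```bash
python3 caps.py w7;python3 -c "
from h import *
print(arm.observe()['position'])"
```

```text
[ 0.5224 -0.1895  0.1463] yaw 21.79 zaxis [-5.1e-03 -3.0e-04 -1.0e+00] 0.08003177078066499
(321, 2, 30.1) [ 0.6729 -0.1286  0.0754] [ 0.6682 -0.1306  0.0753] 1368 [156.  81. 143.]
(182, 92, 33.2) [ 0.5913 -0.0624  0.0756] [ 0.5918 -0.0628  0.0756] 3000 [162.  84. 149.]
(313, 162, 30.0) [ 0.5819 -0.1591  0.0857] [ 0.5818 -0.1589  0.0856] 2716 [ 78.  87. 211.]
(318, 252, 27.3) [ 0.5252 -0.1854  0.0857] [ 0.5254 -0.1855  0.0856] 2243 [118.  70.  38.]
[ 0.52257136 -0.18673046  0.14651833]
```

View pics/w6.png

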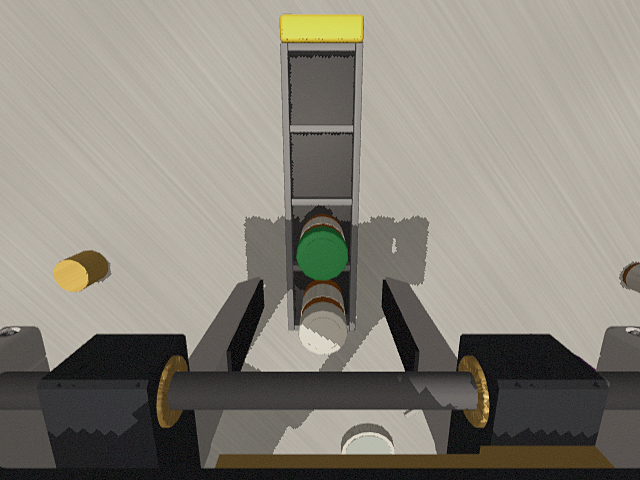

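Green (322,254) and white (322,330) stand correctly. Now I am picking blue.

>>> move_arm(
  steps=[0, 0, -1, 0, 0, 0, 8, 0, 0, -4, 0, 0, 0, 8, 0, 0, -7, 0, 0, 0, 8, 0, 0, -10, 0, 0, 0, 8, 0, 0, -11.5, 0, 0, 0, 8, 0, 0, -11.5, 0, 0, 0, 8, 0, 0, -11.5, 0, 0, 0, 3, 0, 0, -11.5, 0, 0, 0, 3, 0, 0, -11.5, 0, 0, 0, 3, 0, 0, -11.5, 0, 0, 0, 3, 0, 0, -11.5, 0, 0, 0, 3, 0, 0, -11.5, 0, 0, 0, 3],
)

```text
time_s: 16.48
position: [0.5247, -0.1851, 0.0355]
eef_rot: [0.981, 0.192, 0.001, 0.001]
ft_force: [-0.0, 0.7, 0.7]
finger_gap: 0.0433
```

>>> move_arm(
  steps=[0, 0, 0, 0, 0, 0, 3, 0, 0, 0, 0, 0, 0, 3, 0, 0, 0, 0, 0, 0, 3, 0, 0, 0, 0, 0, 0, 3, 0, 0, 0, 0, 0, 0, 3],
)

```text
time_s: 16.9
position: [0.5245, -0.185, 0.0351]
eef_rot: [0.981, 0.192, 0.0, 0.0]
ft_force: [-0.4, -0.9, 4.1]
finger_gap: 0.0374
```

>>> move_arm(
  steps=[0, 0, 1, 0, 0, 0, 3, 0, 0, 3, 0, 0, 0, 3, 0, 0, 6, 0, 0, 0, 3, 0, 0, 9, 0, 0, 0, 3, 0, 0, 11, 0, 0, 0, 3, 0, 0, 11, 0, 0, 0, 3],
)

```text
time_s: 17.4
position: [0.5268, -0.186, 0.1504]
eef_rot: [0.981, 0.192, 0.004, 0.003]
ft_force: [0.3, 0.4, 0.2]
finger_gap: 0.0377
```

>>> move_arm(
  steps=[0, 2, 0, 0, 0, 1, 3, 0, 6, 0, 0, 0, 4, 3, 0, 10, 0, 0, 0, 7, 3, 0, 14, 0, 0, 0, 10, 3, 0, 18, 0, 0, 0, 13, 3, 0, 22, 0, 0, 0, 16, 3, 0, 26, 0, 0, 0, 19, 3, 0.1, 30, 0, 0, 0, 22, 3, 0.2, 34, 0, 0, 0, 25, 3, 0.3, 38, 0, 0, 0, 28, 3, 0.3, 42, 0, 0, 0, 28, 3, 0.3, 45.5, 0, 0, 0, 28, 3],
)

```text
time_s: 18.4
position: [0.5256, 0.2724, 0.1421]
eef_rot: [0.905, 0.424, -0.002, -0.0]
ft_force: [0.8, 0.1, -0.6]
finger_gap: 0.0377
```

>>> move_arm(
  steps=[0, 0, 0, 0, 0, 0, 3, 0, 0, 0, 0, 0, 0, 3, 0, 0, -2, 0, 0, 0, 3, 0, 0, -4, 0, 0, 0, 3, 0, 0, -6, 0, 0, 0, 3, 0, 0, -7, 0, 0, 0, 3, 0, 0, -7, 0, 0, 0, 3, 0, 0, -7, 0, 0, 0, 3],
)

```text
time_s: 19.07
position: [0.5268, 0.2689, 0.0737]
eef_rot: [0.906, 0.423, -0.001, 0.0]
ft_force: [0.4, -0.9, -0.9]
finger_gap: 0.0378
```

>>> move_arm(
  steps=[0, 0.1, -1, 0, 0, 0, 3, 0, 0.1, -2, 0, 0, 0, 3, 0, 0.1, -3, 0, 0, 0, 3, 0, 0.1, -3.7, 0, 0, 0, 3, 0, 0.1, -4, 0, 0, 0, 3, 0, 0.1, -4.1, 0, 0, 0, 3, 0, 0.1, -4.2, 0, 0, 0, 3, 0, 0.1, -4.25, 0, 0, 0, 3, 0, 0.1, -4.3, 0, 0, 0, 3, 0, 0.1, -4.3, 0, 0, 0, 3],
)

```text
time_s: 19.9
position: [0.5274, 0.2714, 0.0319]
eef_rot: [0.906, 0.424, 0.0, 0.0]
ft_force: [0.1, 0.3, -1.6]
finger_gap: 0.0377
```

>>> move_arm(
  steps=[0, 0, -0.05, 0, 0, 0, 3, 0, 0, -0.1, 0, 0, 0, 3, 0, 0, -0.1, 0, 0, 0, 3],
)

```text
time_s: 20.15
position: [0.5274, 0.2713, 0.0311]
eef_rot: [0.906, 0.424, 0.0, 0.0]
ft_force: [-0.5, -0.7, 0.9]
finger_gap: 0.0375
```

>>> move_arm(
  steps=[0, 0, -0.05, 0, 0, 0, 3, 0, 0, -0.05, 0, 0, 0, 3],
)

```text
time_s: 20.32
position: [0.5275, 0.2714, 0.0311]
eef_rot: [0.906, 0.424, 0.001, 0.0]
ft_force: [-0.9, -0.5, 5.9]
finger_gap: 0.0377
```

>>> move_arm(
  steps=[0, 0, 0, 0, 0, 0, 6.5, 0, 0, 0, 0, 0, 0, 6.5, 0, 0, 0, 0, 0, 0, 6.5, 0, 0, 0, 0, 0, 0, 6.5, 0, 0, 0, 0, 0, 0, 6.5, 0, 0, 1, 0, 0, 0, 6.5, 0, 0, 4, 0, 0, 0, 6.5, 0, 0, 7, 0, 0, 0, 6.5, 0, 0, 10, 0, 0, 0, 6.5, 0, 0, 12, 0, 0, 0, 6.5, 0, 0, 12, 0, 0, 0, 6.5, 0, 0, 12, 0, 0, 0, 6.5],
)

```text
time_s: 21.32
position: [0.5281, 0.2716, 0.1522]
eef_rot: [0.906, 0.424, 0.002, 0.0]
ft_force: [0.3, 0.6, 0.4]
finger_gap: 0.0649
```

```bash
python3 caps.py w8
```

```text
[0.5281 0.2716 0.1522] yaw 50.16 zaxis [ 0.004   0.0015 -1.    ] 0.06490793872625415
(322, 254, 26.1) [0.5279 0.2717 0.0818] [0.5278 0.2717 0.0817] 2055 [117.  68.  35.]
(323, 330, 24.7) [0.4881 0.2232 0.0817] [0.4883 0.2233 0.0816] 1771 [ 64. 123.  47.]
```

>>> move_arm(
  steps=[0.2, -2, 0, 0, 0, -1, 8, 0.7, -6, 0, 0, 0, -4, 8, 1.2, -10, 0, 0, 0, -7, 8, 1.7, -14, 0, 0, 0, -10, 8, 2.2, -18, 0, 0, 0, -13, 8, 2.7, -22, 0, 0, 0, -16, 8, 3.2, -26, 0, 0, 0, -19, 8, 3.7, -30, 0, 0, 0, -22, 8, 4.2, -34, 0, 0, 0, -25, 8, 4.7, -37.5, 0, 0, 0, -28, 8, 5.2, -41, 0, 0, 0, -28, 8, 5.4, -43, 0, 0, 0, -28, 8],
)

```text
time_s: 22.37
position: [0.5797, -0.1623, 0.1468]
eef_rot: [0.982, 0.191, -0.002, -0.001]
ft_force: [0.2, 0.5, 0.9]
finger_gap: 0.0796
```

```bash
python3 caps.py w9;python3 -c "
from h import *
print(arm.observe()['position'])"
```

```text
[ 0.5797 -0.1623  0.1468] yaw 21.97 zaxis [-4.8e-03  3.0e-04 -1.0e+00] 0.07961236543806856
(328, 102, 31.4) [ 0.6788 -0.1265  0.0757] [ 0.6788 -0.1264  0.0757] 2847 [174.  99. 162.]
(198, 187, 28.9) [ 0.5926 -0.0624  0.0757] [ 0.5924 -0.0625  0.0757] 2407 [163.  85. 150.]
(319, 252, 27.2) [ 0.5828 -0.1586  0.0858] [ 0.5826 -0.1586  0.0857] 2228 [ 31.  35. 137.]
(434, 452, 21.5) [ 0.4459 -0.3236  0.0752] [ 0.451  -0.3217  0.0747] 541 [125. 110. 173.]
[ 0.57975937 -0.16493716  0.14654061]
```

Red sits as expected. I will settle over it briefly, descend and grip.

>>> move_arm(
  steps=[0, 0, 0, 0, 0, 0, 8, 0, 0, -1, 0, 0, 0, 8, 0, 0, -4, 0, 0, 0, 8, 0, 0, -7, 0, 0, 0, 8, 0, 0, -7, 0, 0, 0, 8, 0, 0, -7, 0, 0, 0, 8],
)

```text
time_s: 22.92
position: [0.579, -0.1563, 0.0769]
eef_rot: [0.981, 0.193, -0.003, -0.002]
ft_force: [0.3, -0.7, 0.4]
finger_gap: 0.0797
```

>>> move_arm(
  steps=[0, 0, -2, 0, 0, 0, 8, 0, 0, -4, 0, 0, 0, 8, 0, 0, -4.5, 0, 0, 0, 8, 0, 0, -4.5, 0, 0, 0, 3, 0, 0, -4.5, 0, 0, 0, 3, 0, 0, -4.5, 0, 0, 0, 3, 0, 0, -4.5, 0, 0, 0, 3, 0, 0, -4.5, 0, 0, 0, 3, 0, 0, -4.5, 0, 0, 0, 3, 0, 0, -4.5, 0, 0, 0, 3, 0, 0, -4.5, 0, 0, 0, 3, 0, 0, -4.5, 0, 0, 0, 3],
)

```text
time_s: 23.92
position: [0.5814, -0.1589, 0.0356]
eef_rot: [0.981, 0.192, 0.0, 0.0]
ft_force: [-0.6, -0.2, 2.2]
finger_gap: 0.0376
```

>>> move_arm(
  steps=[0, 0, 0, 0, 0, 0, 3, 0, 0, 1, 0, 0, 0, 3, 0, 0, 3, 0, 0, 0, 3, 0, 0, 6, 0, 0, 0, 3, 0, 0, 9, 0, 0, 0, 3, 0, 0, 11, 0, 0, 0, 3, 0, 0, 11, 0, 0, 0, 3],
)

```text
time_s: 24.5
position: [0.5839, -0.1598, 0.1515]
eef_rot: [0.981, 0.192, 0.005, 0.003]
ft_force: [0.3, -0.1, 0.2]
finger_gap: 0.038
```

>>> move_arm(
  steps=[0, 2, 0, 0, 0, 1, 3, -0.2, 6, 0, 0, 0, 4, 3, -0.3, 10, 0, 0, 0, 7, 3, -0.4, 14, 0, 0, 0, 10, 3, -0.5, 18, 0, 0, 0, 13, 3, -0.6, 22, 0, 0, 0, 16, 3, -0.8, 26, 0, 0, 0, 19, 3, -0.9, 30, 0, 0, 0, 22, 3, -1, 34, 0, 0, 0, 25, 3, -1.2, 38, 0, 0, 0, 28, 3, -1.3, 42, 0, 0, 0, 28, 3, -1.4, 45.5, 0, 0, 0, 28, 3],
)

```text
time_s: 25.5
position: [0.5656, 0.2985, 0.1428]
eef_rot: [0.905, 0.424, -0.002, -0.0]
ft_force: [0.7, -0.7, -0.5]
finger_gap: 0.0379
```

>>> move_arm(
  steps=[0, 1.5, 0, 0, 0, 0, 3, 0, 2.3, 0, 0, 0, 0, 3, 0, 2.3, 0, 0, 0, 0, 3, 0, 2.3, -2, 0, 0, 0, 3, 0, 2.3, -4, 0, 0, 0, 3, 0, 2.3, -6, 0, 0, 0, 3, 0, 2.3, -7, 0, 0, 0, 3, 0, 2.3, -7, 0, 0, 0, 3, 0, 2.3, -7, 0, 0, 0, 3],
)

```text
time_s: 26.25
position: [0.5672, 0.3176, 0.0746]
eef_rot: [0.906, 0.423, -0.001, 0.0]
ft_force: [0.8, 0.1, -0.2]
finger_gap: 0.0372
```

>>> move_arm(
  steps=[0, 0.1, -1, 0, 0, 0, 3, 0, 0.1, -2, 0, 0, 0, 3, 0, 0.1, -3, 0, 0, 0, 3, 0, 0.1, -3.7, 0, 0, 0, 3, 0, 0.1, -4, 0, 0, 0, 3, 0, 0.1, -4.1, 0, 0, 0, 3, 0, 0.1, -4.2, 0, 0, 0, 3, 0, 0.1, -4.25, 0, 0, 0, 3, 0, 0.1, -4.3, 0, 0, 0, 3, 0, 0.1, -4.3, 0, 0, 0, 3],
)

```text
time_s: 27.08
position: [0.5674, 0.3204, 0.0325]
eef_rot: [0.906, 0.424, 0.0, 0.0]
ft_force: [-0.6, -0.1, -0.7]
finger_gap: 0.0376
```

>>> move_arm(
  steps=[0, 0, -0.05, 0, 0, 0, 3, 0, 0, -0.1, 0, 0, 0, 3, 0, 0, -0.1, 0, 0, 0, 3],
)

```text
time_s: 27.33
position: [0.5674, 0.3203, 0.0316]
eef_rot: [0.906, 0.424, 0.0, 0.0]
ft_force: [-1.5, 0.3, 1.7]
finger_gap: 0.0377
```

>>> move_arm(
  steps=[0, 0, -0.05, 0, 0, 0, 3, 0, 0, -0.05, 0, 0, 0, 3],
)

```text
time_s: 27.5
position: [0.5675, 0.3204, 0.0316]
eef_rot: [0.906, 0.424, 0.001, 0.0]
ft_force: [-1.4, -1.4, 4.1]
finger_gap: 0.0379
```

Contact is felt. I will release, rise, retreat clear of the view, then check.

>>> move_arm(
  steps=[0, 0, 0, 0, 0, 0, 6.5, 0, 0, 0, 0, 0, 0, 6.5, 0, 0, 0, 0, 0, 0, 6.5, 0, 0, 0, 0, 0, 0, 6.5, 0, 0, 0, 0, 0, 0, 6.5, 0, 0, 1, 0, 0, 0, 6.5, 0, 0, 4, 0, 0, 0, 6.5, 0, 0, 7, 0, 0, 0, 6.5, 0, 0, 10, 0, 0, 0, 6.5, 0, 0, 14, 0, 0, 0, 6.5, 0, 0, 16, 0, 0, 0, 6.5, 0, 0, 16, 0, 0, 0, 6.5],
)

```text
time_s: 28.5
position: [0.57, 0.3215, 0.1995]
eef_rot: [0.906, 0.424, 0.007, 0.0]
ft_force: [-0.2, 0.1, 1.7]
finger_gap: 0.065
```

>>> move_arm(
  steps=[-1, -4, 0, 0, 0, 0, 6.5, -2, -8, 0, 0, 0, 0, 6.5, -3, -12, 0, 0, 0, 0, 6.5, -4, -16, 0, 0, 0, 0, 6.5, -5, -20, 0, 0, 0, 0, 6.5, -6, -24, 0, 0, 0, 0, 6.5, -7, -28, 0, 0, 0, 0, 6.5, -8, -32, 0, 0, 0, 0, 6.5, -8, -34, 0, 0, 0, 0, 6.5, -8, -34, 0, 0, 0, 0, 6.5],
)

```text
time_s: 29.33
position: [0.4861, -0.0235, 0.1898]
eef_rot: [0.907, 0.421, -0.001, 0.001]
ft_force: [-0.2, 1.3, 0.2]
finger_gap: 0.0651
```

Run:
```python
from h import *
f=snap('top','top1');snap('side','side1');P=cloud(f);Z=P[...,2]
v,u=np.mgrid[:480,:640];w=(u>80)&(u<240)&(v>165)&(v<315)
n,l,st,ce=cv2.connectedComponentsWithStats((w&(Z>.065)&(Z<.1)).astype(np.uint8))
for i in range(1,n):
    if st[i,4]>100: c=l==i;print(ce[i].round(),P[c].mean(0).round(4),f['image'][c].mean(0).round())
print(arm.observe()['position'],arm.observe()['time_s'])
```

```text
[111. 203.] [0.5673 0.3189 0.0797] [ 61.  67. 163.]
[139. 228.] [0.5272 0.2697 0.0798] [146.  99.  73.]
[168. 253.] [0.4875 0.2212 0.0797] [ 93. 145.  85.]
[197. 278.] [0.4475 0.1722 0.0798] [173. 179. 175.]
[ 0.48668371 -0.02004769  0.18984283] 29.4333
```

View pics/top1.png

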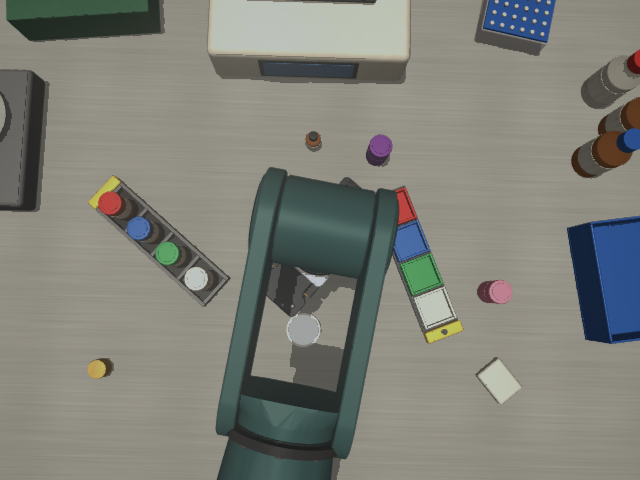

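View pics/side1.png

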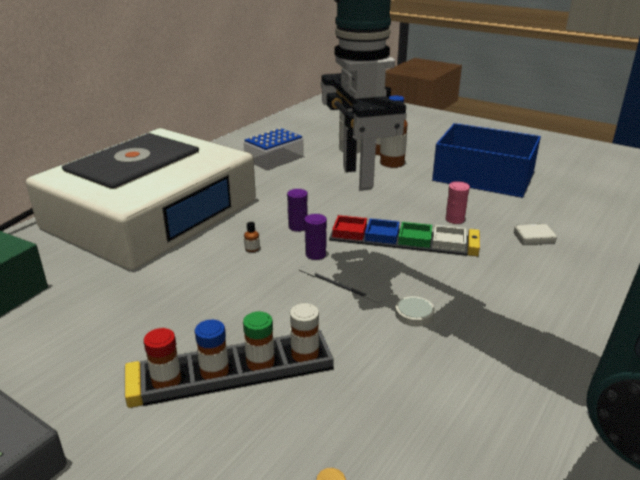

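Both views show all four vials upright in their bays: red nearest the yellow end, then blue, green and white. The cups are empty, the look-alikes are untouched and the robot is clear.

```bash
python3 -c "
from plant import sign_off
print(sign_off())"
```

```text
the job is handed in; nothing more can be done
None
```

All four vials are in the new rack in reverse order, and the job is handed in. From the new rack's yellow end they stand red, blue, green, white; on the old rack white was nearest the yellow end. I lowered each vial until the wrist sensor felt light contact (about 3–6 N), then let go and backed the gripper away. The clock read 29.4 s of the 112 s allowed at the last check.

**Last checks:**
- **Top and side views:** all four vials stand upright, one to a bay, with the cups empty and the purple and pink look-alikes where they were.
- **Cap heights:** all four agree within 0.1 mm in the top view, which fits standing flat on the bay floors. The wrist camera, which checked all but red after release, read 81.7 mm against the expected 81 mm.

**Disagreement:** the wrist and top cameras differed by 1.5–2 mm on the vials and up to about 4 mm on the bay centres. I mostly went by the wrist camera, and the 8 mm of clearance in each bay covered the difference.

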